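# Lay out the can-crushing table

### The job

Lay out the can-crushing table, one thing after another in this order: stand the yellow-topped can, which drips, in the middle of the saucer; stand the white-topped can on the table exactly midway between the saucer and the green bucket; set the black cover centred on top of the white-topped can; and last of all stand the red-topped can in the middle of the round black feed pad in front of the crusher. Keep the cans upright, and leave the saucer, the bucket, the wooden spoon and the crushed can where they are.

Things in the scene. Friction and masses are not known exactly. Their poses are not given: they have to be found in the camera images.
- can_yellow: a small blue drinks can, standing upright, whose shoulder and lid are yellow (the other two cans have other tops); 53 mm across, 85 mm high, dented, empty, 25 to 50 g. Origin: centre of its underside, z up
- can_white: a small blue drinks can, standing upright, whose shoulder and lid are white (the other two cans have other tops); 53 mm across, 85 mm high, dented, empty, 25 to 50 g. Origin: centre of its underside, z up
- can_red: a small blue drinks can, standing upright, whose shoulder and lid are red (the other two cans have other tops); 53 mm across, 85 mm high, dented, empty, 25 to 50 g. Origin: centre of its underside, z up
- cover: a black plastic can cover: a flat disc 56 mm across and 8 mm thick with an upright round grip 18 mm across on its middle, rising to 44 mm above the underside; it simply lies on the flat top of a can; 28 to 56 g. Origin: centre of its underside, z up
- saucer: a loose white ceramic saucer, 130 mm across, 16 mm high, its flat inner floor 6 mm above the table and at least 88 mm across; 250 g. Origin: centre of its underside. Its centre lies 320 mm from the bucket's
- bucket: a small round green plastic bucket, 126 mm across the rim, 100 mm across the foot, 110 mm high, with some crushed cans in it (900 g), its wire handle folded down. Origin: centre of its underside, z up
- feed_pad: a fixed round black rubber pad, 76 mm across and 4 mm thick, on the steel base plate in front of the crusher, its top 12 mm above the table. Origin: centre of its underside, 8 mm above the table; turned with the crusher
- crusher: the fixed grey press-button can crusher. Steel base plate 310 x 200 mm, 8 mm thick; housing 130 mm deep, 170 mm wide, 228 mm high, with a red button on top reaching about 260 mm. Origin: on the table, 30 mm behind the housing's front face; its own -x axis is its front and points to the feed pad, 140 mm away
- spoon: a wooden spoon 240 mm long lying on the table; leave it alone. Its x axis runs along it
- crushed_can: a can crushed to a blue disc, 66 mm across, 18 mm high, in among the things to be moved; leave it alone. Origin: centre of its underside
There are look-alikes about, which are no part of the job. What is shaped like the can_yellow but orange or turquoise is not meant. There is more than one size of the bucket; the one meant has the size given above.

How it is judged:
By the outcome, as a careful person would: the job done as asked, in the order asked, and still so for the second after the job is handed in, with the robot touching nothing.
It also fails if it takes over 112 s, if anything falls off the work surface, if the arm or the gripper's body presses on something with over 40 N, if the wrist force passes 120 N, or if a joint passes its speed limit or range.

### The arm

A 6-joint arm with a two-finger parallel gripper is mounted at the origin on the work surface. World frame = base frame: x ahead of the robot, y to its left, z up, the work surface at z = 0. Lengths are in mm, angles in degrees, forces in N, time in s.
With the tool pointing down it reaches from about 350 to 850 mm from the base axis. Payload 8.1 kg.
Tool frame: the origin (TCP) lies at the very end of the fingers, on their centre line; the grasp point (between the pads) lies 19 mm behind it (r.grip_point_offset is the distance from the TCP to the grasp point, in mm); z points along the fingers, y is the line along which they close (so a half turn about z gives the same grasp; the last joint's range is limited). The gripper opens to 85 mm and grips with 20 to 120 N. Pads are 22 mm wide; open, the fingers measure 114 mm over their backs; the gripper's body (76 mm by 85 mm) begins 54 mm behind the grasp point. The pads swing forward as they close: fully open they stand 13 mm farther back than shut.
Start: joints at [-81.555, 7.471, 85.268, -0, 87.261, -4.893], TCP at [138.442, -583.814, 231.292] pointing down, gripper open.
Joint ranges: [-169.43, 169.43], [-51.17, 129.36], [1.28, 143.12], [-76.62, 256.62], [0, 156.53], [-152.29, 152.29]. Speed limits (degrees/s): [136.94, 136.94, 159.86, 180, 180, 180].

### API

Orientations are given as [roll, pitch, yaw] about the fixed x, y, z axes, in that order (R = Rz(yaw) Ry(pitch) Rx(roll)).
In Python, from bench import status, eyes, r gives the robot as it stands.
- The arm moves only by the shell command python3 -m handwheel 'ROWS' [FORCE]. ROWS is a JSON object whose one key "series" holds a list that holds one entry, the list of rows, each a list of 7 numbers: the shift along the tool's x, y, z in cm, then the turn, a rotation vector about the tool's x, y, z in rad, then the opening, from 0 (shut) to 1 (fully open). In form: {"series": [[[tx, ty, tz, rx, ry, rz, claw], ...]]}. A call has 1 to 12 rows; each row is the pose to reach, as a shift and turn from the pose commanded when the call began, along the tool's axes at that moment; what a row does not reach only later rows make up. A row lasts 1/8 s, in which the tool goes at most 62.5 mm and 10.7 degrees, less where a joint would pass 70% of its speed; a pose out of reach is approached as far as the arm can. A call with a gripper value outside its range is refused whole. The fingers move at their own pace and stop on an object; FORCE is the grip in N (left out, the last holds). Time passes only in rows, so rows that repeat a pose let the fingers close. It gives the time, the measured TCP pose, the force, the opening and the grip force at its end, in the units of the state.
- status.sense(): the state, without advancing time (a new reading comes with each control period).
- eyes.snapshot(name): name is "scene" or "top" or "wrist"; returns a dict with "img" (384x512x3 uint8, red, green, blue), "mtx" (3x3 intrinsics, pixels), "k1" (the pictures are not rectified: a ray, as slopes to the right and down, at radius r is drawn at 1 + k1 r^2 times it, then the intrinsics apply), "R" (3x3) and "t" (3): a world point X has camera coordinates R X + t. Camera axes: x right, y down, z forward; pixel columns grow to the right and rows downward; lengths in mm; the calibration is good to about 2 mm. A picture is of the moment at which its call begins. There is no depth.
- r.hand_in(): hands the job in; it is judged then, once.
The state is a dict: "time": time; "joint_pos": joint angles; "qd": joint speeds; "joint_efforts": joint torques, N m; "tool_pos": TCP position; "tcp_rot": TCP orientation; "ft_force": force on the tool from outside, world axes, zero at the start; "wrist_torque": the same for the moment, N m; "finger_gap": finger opening in mm; "grip_force": force on a finger pad.
Only numpy, scipy, OpenCV 4.12 (cv2) and the standard library are available. Lean on these libraries where they do the work, as an engineer would, in place of code of your own. Each camera call takes 0.05 s, during which the arm holds its last target. There are 200 camera calls.

## Working session

There is one attempt and no reset: what is moved stays moved. The work goes in short steps, Python scripts to look and compute and a shell command to move; the robot and the scene stay as the last step left them, time stands still between calls to the robot, and variables do not carry over. Pictures are saved under pics/ and viewed, at most 14 in all, crops included, and the job is handed in when it is done.

```bash
mkdir -p pics; ls; cat > h.py <<'E'
import numpy as np, cv2
from bench import status, eyes, r
def snap(n,f=None):
    s=eyes.snapshot(n)
    if f: cv2.imwrite('pics/'+f,cv2.cvtColor(s['img'],cv2.COLOR_RGB2BGR))
    return {k:(np.array(v) if k not in('k1',) else v) for k,v in s.items()}
def ray(s,px):
    K=np.array(s['mtx']);d=((px[0]-K[0,2])/K[0,0],(px[1]-K[1,2])/K[1,1])
    d=np.array(d);u=d.copy()
    for _ in range(20): u=d/(1+s['k1']*(u@u))
    R=s['R'];o=-R.T@s['t'];v=R.T@np.array([*u,1]);return o,v/np.linalg.norm(v)
def atz(s,px,z):
    o,v=ray(s,px);return o+v*(z-o[2])/v[2]
def tri(*ps):
    A=np.zeros((3,3));b=np.zeros(3);L=[]
    for s,px in ps:
        o,v=ray(s,px);P=np.eye(3)-np.outer(v,v);A+=P;b+=P@o;L.append((o,P))
    X=np.linalg.solve(A,b);return X,[float(np.linalg.norm(P@(X-o))) for o,P in L]
def proj(s,X):
    c=s['R']@np.array(X,float)+s['t'];u=c[:2]/c[2];u=u*(1+s['k1']*(u@u));K=s['mtx'];return np.array([K[0,0]*u[0]+K[0,2],K[1,1]*u[1]+K[1,2]])
E
python3 - <<'E'
from h import *
import pickle
print({k:v for k,v in status.sense().items()})
D={}
for n in('scene','top','wrist'):
    D[n]=snap(n,n+'0.png'); print(n,-D[n]['R'].T@D[n]['t'],D[n]['R'][2],D[n]['mtx'][0,0],D[n]['k1'])
pickle.dump(D,open('d0.pkl','wb'))
a=[cv2.imread(f'pics/{n}0.png') for n in('scene','top')]
cv2.imwrite('pics/scene_b.png',cv2.resize(a[0],(800,600),interpolation=2));cv2.imwrite('pics/top_b.png',cv2.resize(a[1],(800,600),interpolation=2))
E
```

```text
pics
{'time': 0.0, 'joint_pos': array([-8.15542715e+01,  7.51708905e+00,  8.53305461e+01,  9.00425860e-04,
        8.72612909e+01, -4.89347376e+00]), 'qd': array([-0.00728129, -0.12332713,  0.00649417,  0.02387015, -0.03872083,
       -0.03722005]), 'joint_efforts': array([-2.02347219e-03, -5.69405222e+01, -5.00556493e+01, -2.65747585e-04,
        1.49505632e-02,  2.24196776e-05]), 'tool_pos': array([ 138.36992294, -583.25155918,  230.21164152]), 'tcp_rot': array([-1.79891548e+02, -1.01878023e-02,  1.33391487e+01]), 'ft_force': array([-0.4423965 ,  0.2696241 , -0.05687559]), 'wrist_torque': array([-0.02929174,  0.03800524,  0.00239977]), 'grip_force': 0.0, 'finger_gap': 85.40080528867932}
scene [1164.2981886  -337.21471802 1047.39033774] [-0.56761552  0.26862723 -0.77823649] 436.9725857717538 -0.05758636834238428
top [ 374.33861542   26.32805275 1029.50805276] [ 0.09611684 -0.01827229 -0.99520233] 359.68427350998167 0.03172005314532066
wrist [ 205.34135648 -566.91654012  372.94140483] [-0.26902205 -0.06242514 -0.96110886] 321.4457407462639 0.014306607566589932
```

View pics/top_b.png

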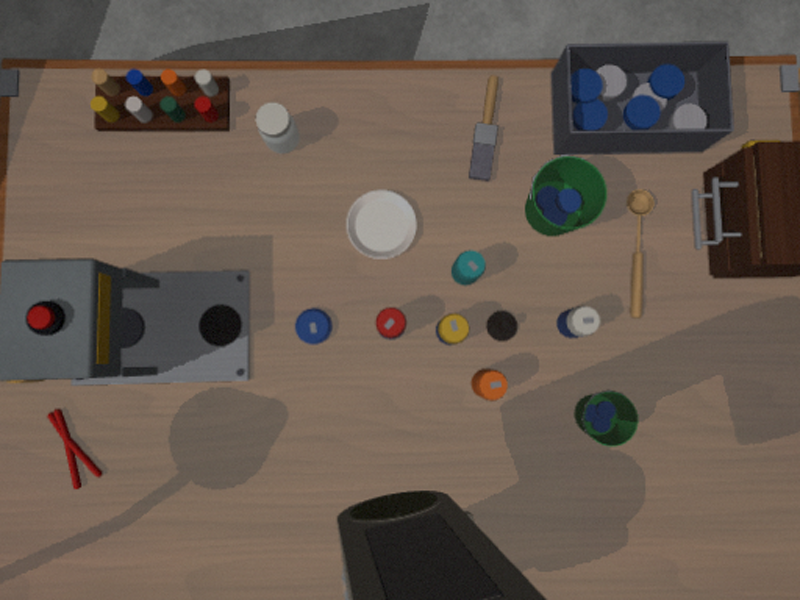

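View pics/scene_b.png

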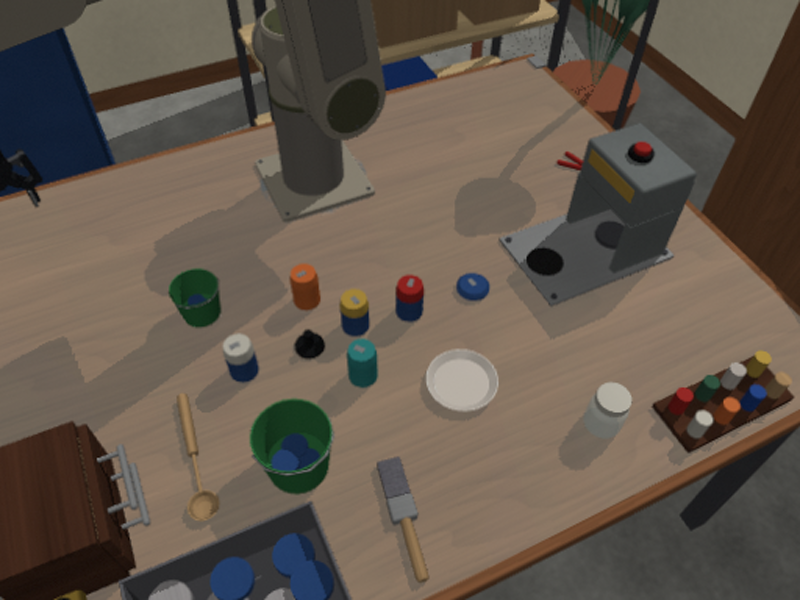

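The top view (800x600) shows these candidates:
- **Yellow-topped can:** the real one is at (453,328). The look-alikes are orange (490,384) and turquoise (468,267).
- **Other cans:** red (391,322) and white (583,320). The white jar at (275,125) and the crushed can at (313,326) are not targets.
- **Cover:** (502,326).
- **Bucket:** the large one at (566,195) is probably meant, rather than the small one at (607,417).
- **Saucer and pad:** saucer (382,224), feed pad (220,325).

```bash
python3 - <<'E'
from h import *
import pickle
D=pickle.load(open('d0.pkl','rb'));T,S=D['top'],D['scene']
f=.64
for n,a,b in [('yellow',(453,328),(354,299)),('red',(391,322),(410,284)),('white',(585,320),(238,343)),('crushed',(313,326),(473,283)),('saucer',(382,222),(462,380)),('bucket_rim',(566,193),(291,436)),('small_rim',(607,416),(195,292)),('pad',(220,325),(545,262)),('turq',(469,265),(362,349)),('orange',(490,383),(304,273))]:
    X,e=tri((T,np.array(a)*f),(S,np.array(b)*f));print(n,X.round(),np.round(e,1),atz(T,np.array(a)*f,85 if n in('yellow','red','white','turq','orange') else 10).round())
c=cv2.imread('pics/top0.png')[110:275,185:395];c=cv2.resize(c,None,fx=3.6,fy=3.6,interpolation=cv2.INTER_CUBIC)
cv2.imwrite('pics/crop1.png',c)
E
```

```text
yellow [428. -75.  77.] [0.1 0.1] [428. -74.  85.]
red [440.  32.  79.] [1.2 1.2] [439.  31.  85.]
white [ 439. -297.   83.] [1.2 1.2] [ 438. -297.   85.]
crushed [440. 173.  12.] [0.9 0.9] [439. 172.  10.]
saucer [630.  46.  12.] [0.7 0.7] [630.  45.  10.]
bucket_rim [ 654. -271.   97.] [1.3 1.3] [ 681. -298.   10.]
small_rim [ 276. -335.   60.] [0.3 0.3] [ 271. -354.   10.]
pad [444. 342.   0.] [0.3 0.3] [444. 339.  10.]
turq [ 536. -105.   77.] [0.1 0.1] [ 535. -104.   85.]
orange [ 334. -135.   79.] [1.1 1.1] [ 335. -133.   85.]
```

View pics/crop1.png

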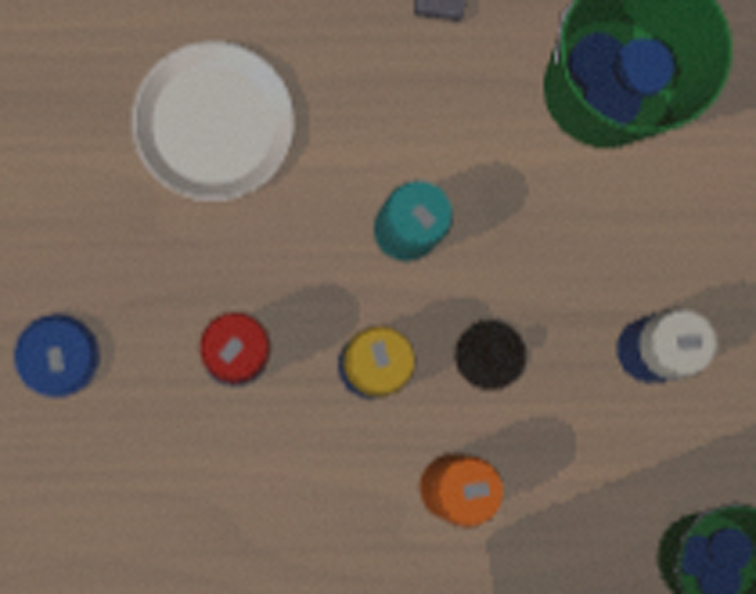

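The crop confirms yellow at (380,360), between red (235,347) and the cover (490,354). The bucket at upper right is 318 mm from the saucer, so it is the right one. Heights check out at about 80 mm for the cans, 97 mm for the bucket rim and 12 mm for the saucer. The yellow can has only about 5 mm to the cover, so its grasp must close along world x (yaw 90).

```bash
cat > go.py <<'E'
import sys
from h import *
from scipy.spatial.transform import Rotation as Ro
def show(*tg):
    s=status.sense();p=np.array(s['tool_pos']);R=Ro.from_euler('xyz',s['tcp_rot'],degrees=True)
    print('t',round(s['time'],2),'at',p.round(1),np.round(s['tcp_rot'],1),'gap',round(s['finger_gap'],1))
    for x,y,z,w in tg:
        d=R.inv().apply(np.array([x,y,z])-p)/10;q=(R.inv()*Ro.from_euler('xyz',[180,0,w],degrees=True)).as_rotvec()
        print((x,y,z,w),'->',d.round(2),q.round(3),'rows',max(np.linalg.norm(d)/6.25,np.degrees(np.linalg.norm(q))/10.7).round(1))
if __name__=='__main__':
    show(*[tuple(map(float,a.split(','))) for a in sys.argv[1:]])
E
python3 go.py 440,-75,270,90
```

```text
t 0.15 at [ 138.4 -583.4  230.5] [-179.9   -0.    13.3] gap 85.4
(440.0, -75.0, 270.0, 90.0) -> [ 41.08 -42.52  -3.89] [-1.000e-03 -1.000e-03 -1.338e+00] rows 9.5
```

```bash
python3 -m handwheel '{"series": [[[4,-4,-3.9,0,0,-0.13,1],[8,-8,-3.9,0,0,-0.26,1],[12,-12,-3.9,0,0,-0.4,1],[16,-16.5,-3.9,0,0,-0.53,1],[20,-20.5,-3.9,0,0,-0.66,1],[24,-24.5,-3.9,0,0,-0.79,1],[28,-29,-3.9,0,0,-0.92,1],[32,-33,-3.9,0,0,-1.05,1],[36,-37,-3.9,0,0,-1.19,1],[41,-42.5,-3.9,0,0,-1.338,1],[41,-42.5,-3.9,0,0,-1.338,1],[41,-42.5,-3.9,0,0,-1.338,1]]]}' 40; python3 - <<'E'
from h import *
import pickle
D=snap('wrist','w1.png');pickle.dump(D,open('w1.pkl','wb'));print(-D['R'].T@D['t'])
cv2.imwrite('pics/w1b.png',cv2.resize(cv2.imread('pics/w1.png'),(800,600),interpolation=cv2.INTER_CUBIC))
for n,X in dict(y=(428,-75,85),red=(440,32,85),white=(439,-297,85),sauc=(630,46,16),bucket=(654,-271,110)).items(): print(n,(proj(D,X)/.64).round())
E
python3 go.py
```

```text
time: 1.65
tool_pos: [439.3, -75.2, 270.0]
tcp_rot: [-180.0, 0.0, 90.1]
ft_force: [-0.6, 0.5, 0.4]
finger_gap: 85.8
grip_force: 0.0
[438.1809682   -4.71729784 412.56717056]
y [389. 261.]
red [408.  87.]
white [405. 538.]
sauc [669.  78.]
bucket [704. 535.]
t 1.7 at [439.  -76.1 270. ] [-180.    0.   90.] gap 85.6
```

View pics/w1b.png

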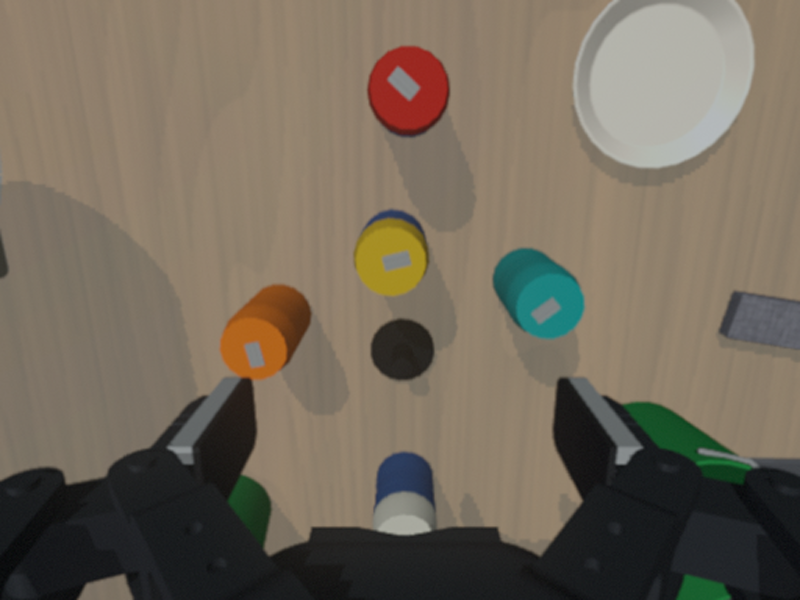

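The wrist view shows red (408,90), yellow (391,258), the cover (402,349), white (405,500), the saucer (665,80), and the orange and turquoise look-alikes beside the fingers' path. Next I refine the positions by fitting colour masks and triangulating across views.

```bash
cat > fit.py <<'E'
from h import *
from scipy.optimize import minimize
RG={'yellow':((20,120,60),(34,255,255)),'red':((0,150,60),(5,255,255)),'white':((0,0,105),(179,60,255)),'green':((50,110,20),(80,255,255)),'black':((0,0,0),(179,255,42))}
def mask(s,c,seed,rad):
    h=cv2.cvtColor(s['img'].astype(np.uint8),cv2.COLOR_RGB2HSV);m=cv2.inRange(h,*map(np.array,RG[c]))
    if c=='red': m|=cv2.inRange(h,np.array((174,150,60)),np.array((179,255,255)))
    w=np.zeros_like(m);cv2.circle(w,tuple(int(round(v)) for v in seed),int(rad),255,-1);m&=w
    m=cv2.morphologyEx(m,cv2.MORPH_CLOSE,np.ones((5,5)))
    n,l,st,ce=cv2.connectedComponentsWithStats(m);i=1+np.argmax(st[1:,4]);return (l==i).astype(np.uint8)
def circ(x,y,z,rr): a=np.linspace(0,2*np.pi,48,endpoint=False);return [(x+rr*np.cos(t),y+rr*np.sin(t),z) for t in a]
def model(s,cs):  # soft hull mask of circles, 4x supersampled
    P=np.array([proj(s,p) for c in cs for p in circ(*c)]);H=cv2.convexHull((P*64).round().astype(np.int32).reshape(-1,1,2))
    m=np.zeros(s['img'].shape[:2],np.uint8);cv2.fillConvexPoly(m,H,255,cv2.LINE_AA,6);return m/255.
def fit(views,shape,x0):
    def f(p): return sum(abs(model(s,shape(p))-m).sum()/m.sum() for s,m in views)
    r_=minimize(f,x0,method='Nelder-Mead',options=dict(initial_simplex=np.array([x0]+[np.array(x0)+5*np.eye(len(x0))[i] for i in range(len(x0))]),xatol=.1,fatol=1e-4));return r_.x.round(1),round(r_.fun/len(views),3)
E
python3 - <<'E'
from fit import *
import pickle
D=pickle.load(open('d0.pkl','rb'));T,S=D['top'],D['scene'];W=pickle.load(open('w1.pkl','rb'))
can=lambda p:[(p[0],p[1],p[2],22),(p[0],p[1],p[2]-6,26.5),(p[0],p[1],p[2]-p[3],26.5)]
for n,c,x0,V in [('yellow','yellow',(428,-75,85,20),(T,S,W)),('red','red',(440,32,85,20),(T,S,W)),('white','white',(439,-297,85,20),(T,S))]:
    vs=[(s,mask(s,c,proj(s,x0[:3]),26)) for s in V]
    print(n,fit(vs,can,x0),[fit([v],lambda p:can((*p,84,18)),x0[:2]) for v in vs])
sau=lambda p:[(p[0],p[1],p[2],65),(p[0],p[1],0,40)]
vs=[(s,mask(s,'white',proj(s,(630,46,10)),42)) for s in (T,S)]
print('saucer',fit(vs,sau,(630,46,12)),[fit([v],lambda p:sau((*p,16)),(630,46)) for v in vs],[v[1].sum() for v in vs])
b=lambda p:[(p[0],p[1],p[2],63),(p[0],p[1],0,50)]
vs=[]
for s in (T,S):
    m=mask(s,'green',proj(s,(654,-271,60)),55);k=max(cv2.findContours(m,0,1)[0],key=cv2.contourArea);m=np.zeros_like(m);cv2.fillConvexPoly(m,cv2.convexHull(k),1);vs.append((s,m))
print('bucket',fit(vs,b,(654,-271,110)),[fit([v],lambda p:b((*p,110)),(654,-271)) for v in vs])
cov=lambda p:[(p[0],p[1],8,28),(p[0],p[1],0,28),(p[0],p[1],p[2],9)]
vs=[(s,mask(s,'black',proj(s,(433,-137,10)),18)) for s in (T,S,W)]
print('cover',fit(vs,cov,(433,-137,44)),[v[1].sum() for v in vs])
pad=lambda p:[(p[0],p[1],p[2],38)]
vs=[(s,mask(s,'black',proj(s,(444,342,10)),26)) for s in (T,S)]
print('pad',fit(vs,pad,(444,340,12)),[fit([v],lambda p:pad((*p,12)),(444,340)) for v in vs],[v[1].sum() for v in vs])
E
python3 go.py 428,-75,110,90 428,-75,35,90
```

```text
yellow (array([427.9, -76.6,  73.3,  10. ]), np.float64(0.174)) [(array([427. , -73.8]), np.float64(0.232)), (array([432.3, -76.7]), np.float64(0.122)), (array([428. , -75.8]), np.float64(0.271))]
red (array([439.4,  32.2,  71.8,   9.1]), np.float64(0.243)) [(array([440.6,  33.8]), np.float64(0.292)), (array([443.9,  29.4]), np.float64(0.172)), (array([440.3,  28.8]), np.float64(0.419))]
white (array([ 443.6, -298.5,  171.3,   85.1]), np.float64(0.392)) [(array([ 448.1, -315.2]), np.float64(0.472)), (array([ 402.2, -308. ]), np.float64(0.638))]
saucer (array([627.8,  44.1,  11.6]), np.float64(0.119)) [(array([626.2,  45. ]), np.float64(0.081)), (array([633.9,  38. ]), np.float64(0.143))] [np.uint64(1795), np.uint64(1802)]
bucket (array([ 653.6, -273. ,   99.9]), np.float64(0.05)) [(array([ 653.6, -270. ]), np.float64(0.084)), (array([ 652.9, -272.8]), np.float64(0.088))]
cover (array([ 437.6, -173.2,   26.4]), np.float64(1.817)) [np.uint64(221), np.uint64(206), np.uint64(261)]
pad (array([443.8, 342. ,   1.7]), np.float64(0.144)) [(array([443.4, 338.3]), np.float64(0.163)), (array([449.8, 334.1]), np.float64(0.163))] [np.uint64(545), np.uint64(319)]
t 1.7 at [439.  -76.1 270. ] [-180.    0.   90.] gap 85.6
(428.0, -75.0, 110.0, 90.0) -> [ 0.12 -1.08 16.  ] [-0.001  0.    -0.   ] rows 2.6
(428.0, -75.0, 35.0, 90.0) -> [ 0.12 -1.08 23.5 ] [-0.001  0.    -0.   ] rows 3.8
```

Triangulated heights sit about 10 mm low in every case (calibration), but the x/y values agree to 2–3 mm. The grasp self-centres in x, so I go for the yellow can.

```bash
python3 -m handwheel '{"series": [[[0.1,-1.1,4,0,0,0,1],[0.1,-1.1,9,0,0,0,1],[0.1,-1.1,14,0,0,0,1],[0.1,-1.1,17.5,0,0,0,1],[0.1,-1.1,20.5,0,0,0,1],[0.1,-1.1,22.5,0,0,0,1],[0.1,-1.1,23.5,0,0,0,1],[0.1,-1.1,23.5,0,0,0,1],[0.1,-1.1,23.5,0,0,0,0.4],[0.1,-1.1,23.5,0,0,0,0.4],[0.1,-1.1,23.5,0,0,0,0.4],[0.1,-1.1,23.5,0,0,0,0.4]]]}' 30; python3 go.py 428,-75,200,90
```

```text
time: 3.2
tool_pos: [429.3, -75.0, 36.5]
tcp_rot: [179.9, 0.0, 90.0]
ft_force: [-1.3, -0.3, 6.5]
finger_gap: 52.2
grip_force: 30.8
t 3.2 at [429.3 -75.   36.5] [179.9   0.   90. ] gap 52.2
(428.0, -75.0, 200.0, 90.0) -> [-1.000e-02 -1.000e-01 -1.635e+01] [0.002 0.001 0.   ] rows 2.6
```

```bash
python3 -m handwheel '{"series": [[[0,0,-1,0,0,0,0.4],[0,0,-4,0,0,0,0.4],[0,0,-9,0,0,0,0.4],[0,0,-14,0,0,0,0.4],[0.5,3,-18,0,0,0,0.4],[2,7,-19.5,0,0,0,0.4],[3,11,-19.5,0,0,0,0.4],[3.5,13,-19.5,0,0,0,0.4],[3.5,13,-19.5,0,0,0,0.4],[3.5,13,-19.5,0,0,0,0.4]]]}'; python3 - <<'E'
from fit import *
import pickle
W=snap('wrist','w2.png');T=snap('top','t2.png');pickle.dump((W,T),open('w2.pkl','wb'))
cv2.imwrite('pics/w2b.png',cv2.resize(cv2.imread('pics/w2.png'),(640,480)))
print(-W['R'].T@W['t'],proj(W,(628,46,16))*1.25)
sau=lambda p:[(p[0],p[1],p[2],65),(p[0],p[1],0,40)]
m=mask(W,'white',proj(W,(628,46,10)),110);v=[(W,m)]
print(m.sum(),fit(v,lambda p:sau((*p,16)),(628,46)),fit([(T,mask(T,'white',proj(T,(630,46,10)),42)),v[0]],sau,(630,46,12)))
E
python3 go.py
```

```text
time: 4.45
tool_pos: [557.6, -39.7, 230.3]
tcp_rot: [-180.0, -0.0, 90.0]
ft_force: [0.2, 0.1, -1.0]
finger_gap: 52.5
grip_force: 31.8
[556.55377464  30.71460103 372.90413182] [408.69632169 101.63770973]
14242 (array([625. ,  46.8]), np.float64(0.087)) (array([622.5,  42.8,  32.3]), np.float64(0.193))
t 4.55 at [557.6 -39.9 230.5] [-180.    0.   90.] gap 52.0
```

View pics/w2b.png

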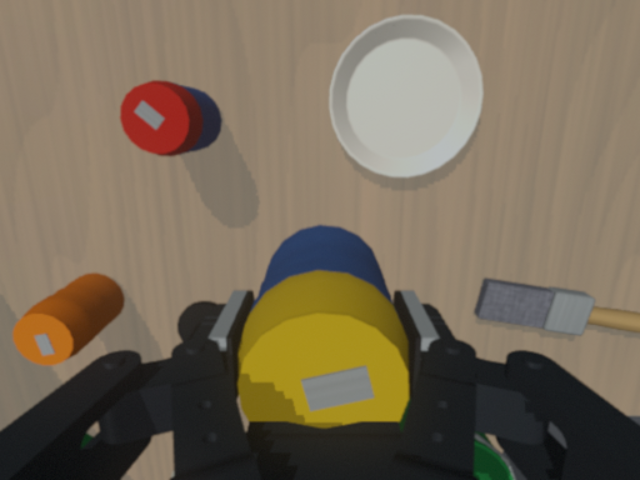

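```bash
python3 - <<'E'
from fit import *
import pickle
W,T=pickle.load(open('w2.pkl','rb'))
print(atz(W,np.array((406.5,96.5))/1.25,14))
h=cv2.cvtColor(W['img'].astype(np.uint8),cv2.COLOR_RGB2HSV)
for hi in(50,60,70,80):
  for lo in (80,100):
    RG['white']=((0,0,lo),(179,hi,255))
    o=[]
    for s,rd in((W,72),(T,30)):
        m=mask(s,'white',proj(s,(628,46,10)),rd);e=cv2.fitEllipse(cv2.convexHull(cv2.findContours(m,0,1)[0][0]));o+=[m.sum(),np.round(e[0],1),np.round(e[1],1),atz(s,e[0],14)[:2].round(1)]
    print(hi,lo,*o)
for s in (W,T):
    P=np.array([proj(s,p) for p in circ(628,46,16,65)],np.float32);print(cv2.fitEllipse(P),s['img'][int(proj(s,(628,20,0))[1])][::40].tolist()[:0])
E
```

```text
[626.30231526  50.18684857  14.        ]
50 80 13512 [324.8  80. ] [123.4 141.5] [626.   47.4] 2042 [246.9 143.2] [50.2 59.4] [625.7  38.2]
50 100 13512 [324.8  80. ] [123.4 141.5] [626.   47.4] 1985 [246.8 143.3] [50.1 59.5] [625.4  38.3]
60 80 14058 [325.3  81.4] [126.1 144. ] [626.7  46. ] 2154 [246.9 143.4] [51.3 59.4] [625.   38.2]
60 100 14058 [325.3  81.4] [126.1 144. ] [626.7  46. ] 2077 [246.9 143.5] [51.4 59.6] [624.5  38.1]
70 80 16240 [326.  82.] [143.7 143.7] [627.4  45.4] 2723 [243.9 142.9] [59.5 59.8] [626.4  46.8]
70 100 16240 [326.  82.] [143.7 143.7] [627.4  45.4] 2672 [243.8 143. ] [59.2 59.9] [626.3  47. ]
80 80 16241 [326.  82.] [143.7 143.7] [627.4  45.4] 2759 [243.9 143. ] [59.7 59.8] [626.2  46.7]
80 100 16241 [326.  82.] [143.7 143.7] [627.4  45.4] 2714 [243.8 143. ] [59.5 59.9] [626.2  46.9]
((327.2909240722656, 77.63685607910156), (122.40718078613281, 132.96539306640625), 24.769786834716797) []
((244.08677673339844, 142.33433532714844), (44.51890182495117, 45.349754333496094), 91.82450103759766) []
```

By eye the saucer's ellipse in this view spans x 330–483 and y 15–178, centre (406.5,96.5), against a predicted (409,97) for (628,46). That puts the saucer at about (626.5,46.5). The can is held upright.

```bash
python3 go.py 626.5,47,230,90 626.5,47,100,90 626.5,47,43,90
```

```text
t 4.55 at [557.6 -39.9 230.5] [-180.    0.   90.] gap 52.0
(626.5, 47.0, 230.0, 90.0) -> [8.69 6.89 0.05] [-0.  0. -0.] rows 1.8
(626.5, 47.0, 100.0, 90.0) -> [ 8.7   6.89 13.05] [-0.  0. -0.] rows 2.7
(626.5, 47.0, 43.0, 90.0) -> [ 8.7   6.89 18.75] [-0.  0. -0.] rows 3.5
```

```bash
python3 -m handwheel '{"series": [[[3,2.4,0,0,0,0,0.4],[6,4.8,0,0,0,0,0.4],[8.7,6.9,1,0,0,0,0.4],[8.7,6.9,5,0,0,0,0.4],[8.7,6.9,10,0,0,0,0.4],[8.7,6.9,14,0,0,0,0.4],[8.7,6.9,16.5,0,0,0,0.4],[8.7,6.9,17.5,0,0,0,0.4],[8.7,6.9,18,0,0,0,0.4],[8.7,6.9,18.3,0,0,0,0.4],[8.7,6.9,18.3,0,0,0,0.4],[8.7,6.9,18.3,0,0,0,0.4]]]}'; python3 -m handwheel '{"series": [[[0,0,0.1,0,0,0,0.4],[0,0,0.2,0,0,0,0.4],[0,0,0.3,0,0,0,0.4],[0,0,0.3,0,0,0,0.4]]]}'
```

```text
time: 6.05
tool_pos: [627.9, 47.3, 48.2]
tcp_rot: [179.9, -0.0, 90.0]
ft_force: [-0.4, 0.4, -0.5]
finger_gap: 52.4
grip_force: 31.8
time: 6.55
tool_pos: [627.2, 47.3, 44.1]
tcp_rot: [-180.0, -0.0, 90.0]
ft_force: [0.7, 0.3, -0.8]
finger_gap: 52.5
grip_force: 31.8
```

```bash
for i in 1; do python3 -m handwheel '{"series": [[[0,0,0.1,0,0,0,0.4],[0,0,0.1,0,0,0,0.4]]]}';python3 -m handwheel '{"series": [[[0,0,0.1,0,0,0,0.4],[0,0,0.1,0,0,0,0.4]]]}'; done
```

```text
time: 6.8
tool_pos: [627.3, 47.3, 43.2]
tcp_rot: [-180.0, 0.0, 90.0]
ft_force: [0.1, 0.0, -0.2]
finger_gap: 52.7
grip_force: 31.8
time: 7.05
tool_pos: [627.5, 47.3, 42.5]
tcp_rot: [180.0, -0.0, 90.0]
ft_force: [0.0, 0.3, 2.2]
finger_gap: 52.1
grip_force: 31.9
```

Contact came at TCP z 42.5, exactly as predicted for the 6 mm floor. Now release and retreat.

```bash
python3 -m handwheel '{"series": [[[0,0,0,0,0,0,0.7],[0,0,0,0,0,0,0.9],[0,0,0,0,0,0,1],[0,0,0,0,0,0,1],[0,0,-1,0,0,0,1],[0,0,-4,0,0,0,1],[0,0,-9,0,0,0,1],[0,0,-14,0,0,0,1],[-3,0,-19,0,0,0,1],[-8,0,-20,0,0,0,1],[-12,0,-20,0,0,0,1],[-12,0,-20,0,0,0,1]]]}'; python3 - <<'E'
from h import *
import pickle
W=snap('wrist','w3.png');T=snap('top','t3.png');pickle.dump((W,T),open('w3.pkl','wb'))
a=cv2.resize(cv2.imread('pics/w3.png')[:200,130:430],None,fx=2.6,fy=2.6,interpolation=2)[:300]
cv2.imwrite('pics/w3b.png',cv2.resize(cv2.imread('pics/w3.png'),(800,600),interpolation=2))
for n,X in dict(s=(626.5,46.5,16),c=(627,47.2,91)).items(): print(n,(proj(W,X)/.64).round(1))
E
python3 go.py 440,-230,240,0
```

```text
time: 8.55
tool_pos: [627.3, -75.6, 243.4]
tcp_rot: [179.9, 0.1, 89.8]
ft_force: [0.1, 0.4, -0.5]
finger_gap: 85.2
grip_force: 0.0
s [403.7  70.8]
c [404.7  48. ]
t 8.65 at [627.3 -72.7 242.8] [180.   -0.   89.9] gap 85.3
(440.0, -230.0, 240.0, 0.0) -> [-15.74 -18.71   0.26] [-0.00e+00 -1.00e-03  1.57e+00] rows 8.4
```

View pics/w3b.png

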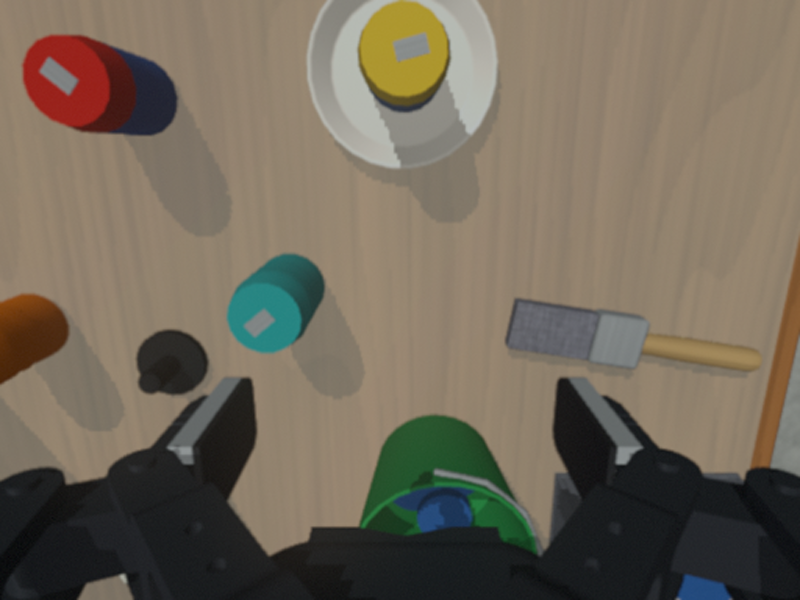

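The yellow can stands centred in the saucer: lid at (404,48) against the saucer centre at about (402,71), which matches the prediction for a can seen in perspective. Next is the white can at yaw 0.

```bash
python3 -m handwheel '{"series": [[[-1.5,-2,0,0,0,0.17,1],[-3.5,-4,0,0,0,0.35,1],[-5.5,-6.5,0,0,0,0.52,1],[-7.5,-9,0,0,0,0.7,1],[-9.5,-11,0,0,0,0.87,1],[-11.5,-13.5,0,0,0,1.05,1],[-13.5,-16,0,0,0,1.22,1],[-15,-18,0,0,0,1.4,1],[-15.7,-18.7,0,0,0,1.57,1],[-15.7,-18.7,0,0,0,1.57,1],[-15.7,-18.7,0,0,0,1.57,1]]]}'; python3 - <<'E'
from h import *
import pickle
W=snap('wrist','w4.png');T=snap('top','t4.png');pickle.dump((W,T),open('w4.pkl','wb'))
cv2.imwrite('pics/w4b.png',cv2.resize(cv2.imread('pics/w4.png'),(800,600),interpolation=2))
for n,X in dict(w=(439,-297,85),w0=(439,-297,0),cov=(433,-137,8),grip=(433,-137,44),b=(653.6,-271,110)).items(): print(n,(proj(W,X)/.64).round(1))
E
python3 go.py 439,-297,240,0 439,-297,36.5,0
```

```text
time: 10.02
tool_pos: [440.9, -228.8, 242.4]
tcp_rot: [-180.0, -0.0, 0.3]
ft_force: [0.6, -0.5, 0.1]
finger_gap: 85.3
grip_force: 0.0
w [516.  271.7]
w0 [492.5 246.4]
cov [284.1 254.9]
grip [272.2 265.2]
b [ 503.3 -189.4]
t 10.12 at [ 440.9 -228.9  242.3] [-180.    -0.     0.3] gap 85.9
(439.0, -297.0, 240.0, 0.0) -> [-0.22  6.81  0.23] [-0.    -0.     0.005] rows 1.1
(439.0, -297.0, 36.5, 0.0) -> [-0.22  6.81 20.58] [-0.    -0.     0.005] rows 3.5
```

View pics/w4b.png

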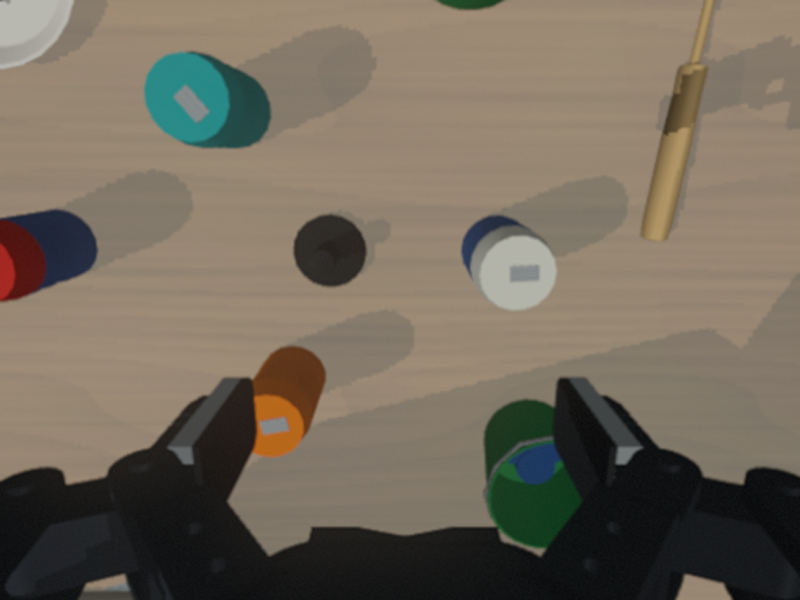

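The white lid is at (514,271) against a predicted (516,272), and the cover is at (330,250). I now grasp the white can, correcting by about 1 mm, and work out the cover position.

```bash
python3 -m handwheel '{"series": [[[-0.1,3,0,0,0,0.005,1],[-0.2,6.7,1,0,0,0.005,1],[-0.2,6.7,6,0,0,0.005,1],[-0.2,6.7,11.5,0,0,0.005,1],[-0.2,6.7,16,0,0,0.005,1],[-0.2,6.7,19,0,0,0.005,1],[-0.2,6.7,20.4,0,0,0.005,1],[-0.2,6.7,20.4,0,0,0.005,1],[-0.2,6.7,20.4,0,0,0.005,0.4],[-0.2,6.7,20.4,0,0,0.005,0.4],[-0.2,6.7,20.4,0,0,0.005,0.4],[-0.2,6.7,20.4,0,0,0.005,0.4]]]}' 30; python3 - <<'E'
from h import *
import pickle
W,_=pickle.load(open('w4.pkl','rb'));D=pickle.load(open('d0.pkl','rb'))
print(atz(W,np.array((330,250.5))*.64,6),atz(D['top'],(490/3.6+185,354/3.6+110),6),tri((W,np.array((330,250.5))*.64),(D['top'],(321.1,208.3))))
print(atz(W,np.array((514,271))*.64,85))
E
python3 go.py
```

```text
time: 11.62
tool_pos: [439.5, -297.6, 40.1]
tcp_rot: [179.9, -0.1, -0.2]
ft_force: [-1.1, 0.3, 6.9]
finger_gap: 52.3
grip_force: 30.8
[ 436.24134433 -171.78504703    6.        ] [ 435.63952806 -171.37553891    6.        ] (array([ 435.88491531, -171.59971785,    4.46340904]), [0.07218294095375173, 0.07218294095382473])
[ 439.43341692 -295.75223748   85.        ]
t 11.62 at [ 439.5 -297.6   40.1] [ 1.799e+02 -1.000e-01 -2.000e-01] gap 52.3
```

```bash
python3 -m handwheel '{"series": [[[0,0,-1,0,0,0,0.4],[0,0,-4,0,0,0,0.4],[0,0,-9,0,0,0,0.4],[0,0,-14,0,0,0,0.4],[1,-3,-18,0,0,0,0.4],[4,-7,-21,0,0,0,0.4],[6.5,-11,-21,0,0,0,0.4],[9,-15,-21,0,0,0,0.4],[12,-18.5,-21,0,0,0,0.4],[12,-18.5,-21,0,0,0,0.4],[12,-18.5,-21,0,0,0,0.4]]]}'; python3 - <<'E'
from h import *
import pickle
W=snap('wrist','w5.png');T=snap('top','t5.png');pickle.dump((W,T),open('w5.pkl','wb'))
cv2.imwrite('pics/w5b.png',cv2.resize(cv2.imread('pics/w5.png'),(800,600),interpolation=2))
def bb(X,rr):
    P=np.array([proj(W,(X[0]+rr*np.cos(t),X[1]+rr*np.sin(t),X[2])) for t in np.linspace(0,6.28,90)])/.64;return P.min(0).round(1),P.max(0).round(1)
print('sauc',bb((626.5,46.5,16),65),'bucket rim',bb((653.6,-271,110),63),'foot',bb((653.6,-271,0),50))
E
python3 go.py 640,-112,230,0 640,-112,40,0
```

```text
time: 13.0
tool_pos: [558.9, -112.3, 248.6]
tcp_rot: [180.0, 0.0, -0.2]
ft_force: [-0.3, -1.2, -0.1]
finger_gap: 52.5
grip_force: 31.7
sauc (array([89.1, 53.1]), array([273.5, 242.9])) bucket rim (array([586.9, -43.4]), array([836.2, 218.7])) foot (array([552.2,  36.7]), array([690.9, 182.7]))
t 13.1 at [ 558.7 -113.   248.5] [180.    0.   -0.3] gap 52.3
(640.0, -112.0, 230.0, 0.0) -> [ 8.13 -0.14  1.85] [ 0.     0.    -0.005] rows 1.3
(640.0, -112.0, 40.0, 0.0) -> [ 8.13 -0.15 20.85] [ 0.     0.    -0.005] rows 3.6
```

View pics/w5b.png

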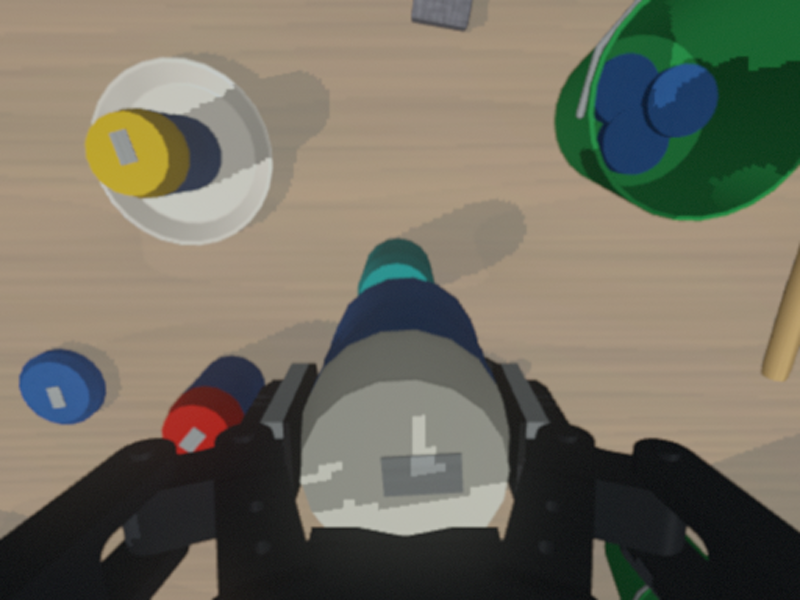

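The saucer's outline matches my prediction (x 90–273, bottom edge at row 244). The bucket rim's left edge is at 592 against a predicted 587, so its y is about -273. The separation is then about 321 mm, close to the given 320, and the midpoint is (640,-113).

```bash
python3 -m handwheel '{"series": [[[4,0,0,0,0,-0.005,0.4],[8.1,0,0.5,0,0,-0.005,0.4],[8.1,0,4,0,0,-0.005,0.4],[8.1,0,9,0,0,-0.005,0.4],[8.1,0,14,0,0,-0.005,0.4],[8.1,0,18,0,0,-0.005,0.4],[8.1,0,19.5,0,0,-0.005,0.4],[8.1,0,20.2,0,0,-0.005,0.4],[8.1,0,20.5,0,0,-0.005,0.4],[8.1,0,20.6,0,0,-0.005,0.4],[8.1,0,20.6,0,0,-0.005,0.4],[8.1,0,20.6,0,0,-0.005,0.4]]]}'; python3 -m handwheel '{"series": [[[0,0,0.1,0,0,0,0.4],[0,0,0.1,0,0,0,0.4]]]}'; python3 -m handwheel '{"series": [[[0,0,0.1,0,0,0,0.4],[0,0,0.1,0,0,0,0.4]]]}'
```

```text
time: 14.6
tool_pos: [640.6, -112.6, 43.1]
tcp_rot: [180.0, -0.1, 0.1]
ft_force: [0.6, 0.4, -0.7]
finger_gap: 52.5
grip_force: 31.7
time: 14.85
tool_pos: [640.1, -112.5, 41.2]
tcp_rot: [-180.0, 0.0, 0.0]
ft_force: [-0.2, -1.0, -0.8]
finger_gap: 52.3
grip_force: 31.7
time: 15.1
tool_pos: [640.2, -112.5, 40.3]
tcp_rot: [-180.0, 0.0, 0.0]
ft_force: [-1.0, 0.4, -1.1]
finger_gap: 52.4
grip_force: 31.7
```

```bash
python3 -m handwheel '{"series": [[[0,0,0.1,0,0,0,0.4],[0,0,0.1,0,0,0,0.4]]]}'; python3 -m handwheel '{"series": [[[0,0,0.1,0,0,0,0.4],[0,0,0.1,0,0,0,0.4]]]}'
```

```text
time: 15.35
tool_pos: [640.4, -112.6, 40.2]
tcp_rot: [180.0, -0.0, 0.0]
ft_force: [-3.2, 0.8, 5.6]
finger_gap: 52.0
grip_force: 32.1
time: 15.6
tool_pos: [640.7, -112.6, 40.1]
tcp_rot: [180.0, -0.1, 0.1]
ft_force: [-5.8, 0.7, 12.3]
finger_gap: 52.6
grip_force: 32.6
```

```bash
python3 -m handwheel '{"series": [[[0,0,-0.15,0,0,0,0.4],[0,0,-0.15,0,0,0,0.7],[0,0,-0.15,0,0,0,0.9],[0,0,-0.15,0,0,0,1],[0,0,-0.15,0,0,0,1],[0,0,-2,0,0,0,1],[0,0,-6,0,0,0,1],[0,0,-11,0,0,0,1],[-2,0,-16,0,0,0,1],[-6,0,-20,0,0,0,1],[-9,0,-20,0,0,0,1],[-9,0,-20,0,0,0,1]]]}'; python3 - <<'E'
from h import *
import pickle
W=snap('wrist','w6.png');T=snap('top','t6.png');pickle.dump((W,T),open('w6.pkl','wb'))
cv2.imwrite('pics/w6b.png',cv2.resize(cv2.imread('pics/w6.png'),(800,600),interpolation=2))
def bb(X,rr):
    P=np.array([proj(W,(X[0]+rr*np.cos(t),X[1]+rr*np.sin(t),X[2])) for t in np.linspace(0,6.28,90)])/.64;return P.min(0).round(1),P.max(0).round(1)
print('sauc',bb((626.5,46.5,16),65),'bucket rim',bb((653.6,-273,110),63),'foot',bb((653.6,-273,0),50),'can',bb((640,-113,80),26.5),bb((640,-113,0),26.5))
E
python3 go.py 436,-171.6,240,0
```

```text
time: 17.1
tool_pos: [549.5, -112.8, 240.8]
tcp_rot: [179.9, -0.2, 0.0]
ft_force: [0.5, -0.8, 0.6]
finger_gap: 85.3
grip_force: 0.0
sauc (array([79.3, 35.3]), array([269.2, 232.1])) bucket rim (array([597.3, -70.6]), array([856.7, 204.6])) foot (array([558.6,  21.1]), array([701. , 172.1])) can (array([358.1,  60.7]), array([451.4, 160.1])) (array([367.7,  80.6]), array([441.2, 158.5]))
t 17.2 at [ 550.5 -112.7  239.4] [ 1.8e+02 -1.0e-01  0.0e+00] gap 85.5
(436.0, -171.6, 240.0, 0.0) -> [-11.45   5.89  -0.08] [ 0.    -0.002  0.001] rows 2.1
```

View pics/w6b.png

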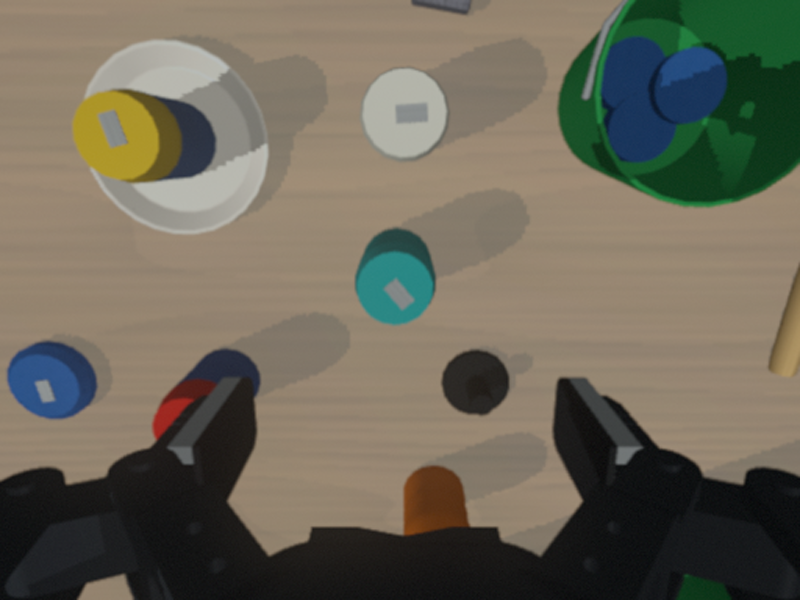

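The white can is at (405,113), as predicted for (640,-113). The saucer and bucket have not moved. Cover disc at (476,382). I check its position and then grasp its grip.

```bash
python3 - <<'E'
from h import *
import pickle
W,_=pickle.load(open('w6.pkl','rb'))
print(atz(W,np.array((476,382))*.64,5), proj(W,(436,-171.6,44))/.64, proj(W,(436,-171.6,5))/.64)
E
python3 -m handwheel '{"series": [[[-5,2.5,0,0,0,0,1],[-10,5,0,0,0,0,1],[-11.45,5.9,2,0,0,0,1],[-11.45,5.9,7,0,0,0,1],[-11.45,5.9,12,0,0,0,1],[-11.45,5.9,15,0,0,0,1],[-11.45,5.9,15,0,0,0,1],[-11.45,5.9,15,0,0,0,1]]]}'; python3 go.py 436,-171.6,14,0
```

```text
[ 436.01389116 -171.99180208    5.        ] [482.74816796 404.93006773] [475.52343233 382.01531129]
time: 18.2
tool_pos: [436.9, -172.1, 89.7]
tcp_rot: [180.0, -0.1, 0.1]
ft_force: [0.4, -0.6, 0.7]
finger_gap: 85.8
grip_force: 0.0
t 18.2 at [ 436.9 -172.1   89.7] [ 1.8e+02 -1.0e-01  1.0e-01] gap 85.8
(436.0, -171.6, 14.0, 0.0) -> [-0.1  -0.06  7.57] [ 0.001 -0.001  0.001] rows 1.2
```

```bash
python3 -m handwheel '{"series": [[[-0.1,0,3,0,0,0,1],[-0.1,0,6,0,0,0,1],[-0.1,0,7.5,0,0,0,0.8],[-0.1,0,7.5,0,0,0,0.5],[-0.1,0,7.5,0,0,0,0.3],[-0.1,0,7.5,0,0,0,0.05],[-0.1,0,7.5,0,0,0,0.05],[-0.1,0,7.5,0,0,0,0.05],[-0.1,0,7.5,0,0,0,0.05],[-0.1,0,7.5,0,0,0,0.05]]]}' 30; python3 go.py
```

```text
time: 19.45
tool_pos: [435.9, -172.3, 14.9]
tcp_rot: [179.9, -0.1, 0.0]
ft_force: [-0.1, 0.5, 6.2]
finger_gap: 17.4
grip_force: 29.2
t 19.45 at [ 435.9 -172.3   14.9] [ 1.799e+02 -1.000e-01  0.000e+00] gap 17.4
```

```bash
python3 -m handwheel '{"series": [[[0,0,-1,0,0,0,0.05],[0,0,-4,0,0,0,0.05],[0,0,-9,0,0,0,0.05],[0,0,-14,0,0,0,0.05],[1,0,-18,0,0,0,0.05],[5,-1.5,-20,0,0,0,0.05],[10,-3,-20,0,0,0,0.05],[15,-4.5,-20,0,0,0,0.05],[19,-5.5,-20,0,0,0,0.05],[20.4,-6,-20,0,0,0,0.05],[20.4,-6,-20,0,0,0,0.05],[20.4,-6,-20,0,0,0,0.05]]]}';python3 - <<'E'
from h import *
import pickle
W=snap('wrist','w7.png');pickle.dump(W,open('w7.pkl','wb'))
cv2.imwrite('pics/w7b.png',cv2.resize(cv2.imread('pics/w7.png'),(640,480),interpolation=2))
E
python3 go.py 640.4,-112.6,115,0 640.4,-112.6,102,0
```

```text
time: 20.95
tool_pos: [638.0, -111.8, 213.5]
tcp_rot: [180.0, 0.0, 0.0]
ft_force: [-0.2, -0.5, 0.2]
finger_gap: 17.0
grip_force: 29.3
t 21.0 at [ 637.9 -111.9  213.6] [180.   0.   0.] gap 17.2
(640.4, -112.6, 115.0, 0.0) -> [0.25 0.07 9.86] [0. 0. 0.] rows 1.6
(640.4, -112.6, 102.0, 0.0) -> [ 0.25  0.07 11.16] [0. 0. 0.] rows 1.8
```

View pics/w7b.png

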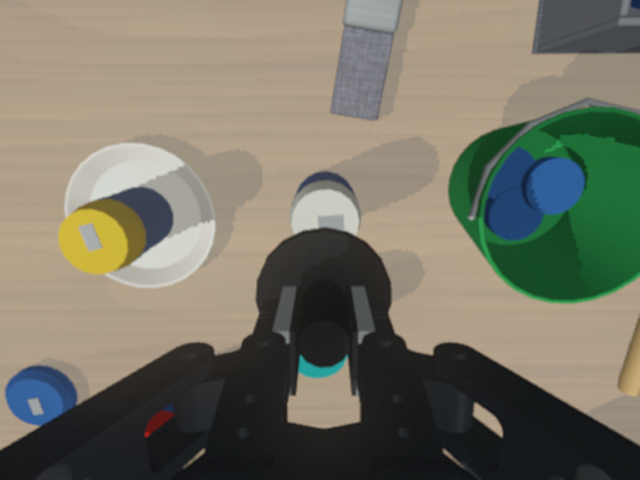

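The cover is held level by its grip, with the disc at (324,285) in line with the can at (325,205). Lowering it.

```bash
python3 -m handwheel '{"series": [[[0.2,0.05,1,0,0,0,0.05],[0.25,0.05,5,0,0,0,0.05],[0.25,0.05,8.5,0,0,0,0.05],[0.25,0.05,10.3,0,0,0,0.05],[0.25,0.05,10.8,0,0,0,0.05],[0.25,0.05,10.9,0,0,0,0.05],[0.25,0.05,10.9,0,0,0,0.05],[0.25,0.05,10.9,0,0,0,0.05]]]}';for i in 1 2; do python3 -m handwheel '{"series": [[[0,0,0.1,0,0,0,0.05],[0,0,0.1,0,0,0,0.05]]]}';done
```

```text
time: 22.0
tool_pos: [642.0, -112.2, 105.7]
tcp_rot: [180.0, -0.1, 0.0]
ft_force: [0.5, -0.0, -1.0]
finger_gap: 16.8
grip_force: 29.3
time: 22.25
tool_pos: [641.2, -112.0, 103.4]
tcp_rot: [180.0, -0.0, 0.0]
ft_force: [-0.2, 0.1, -1.3]
finger_gap: 16.9
grip_force: 29.3
time: 22.5
tool_pos: [641.0, -112.0, 102.1]
tcp_rot: [-180.0, 0.0, 0.0]
ft_force: [-0.5, 0.8, -0.1]
finger_gap: 16.6
grip_force: 29.3
```

```bash
python3 -m handwheel '{"series": [[[-0.05,0.05,0.1,0,0,0,0.05],[-0.05,0.05,0.1,0,0,0,0.05],[-0.05,0.05,0.1,0,0,0,0.05]]]}';for i in 1; do python3 -m handwheel '{"series": [[[0,0,0.1,0,0,0,0.05],[0,0,0.1,0,0,0,0.05]]]}';done
```

```text
time: 22.88
tool_pos: [640.6, -112.6, 101.3]
tcp_rot: [-180.0, 0.0, 0.0]
ft_force: [-0.3, 0.4, -0.6]
finger_gap: 17.0
grip_force: 29.3
time: 23.12
tool_pos: [640.6, -112.5, 100.1]
tcp_rot: [-180.0, 0.0, 0.0]
ft_force: [-0.2, 0.2, 0.2]
finger_gap: 17.3
grip_force: 29.3
```

```bash
for i in 1 2; do python3 -m handwheel '{"series": [[[0,0,0.1,0,0,0,0.05],[0,0,0.1,0,0,0,0.05]]]}';done
```

```text
time: 23.38
tool_pos: [641.0, -112.6, 100.0]
tcp_rot: [180.0, -0.1, 0.1]
ft_force: [-1.4, 0.8, 3.9]
finger_gap: 17.0
grip_force: 29.6
time: 23.62
tool_pos: [641.5, -112.7, 100.0]
tcp_rot: [180.0, -0.1, 0.0]
ft_force: [-2.6, 1.9, 10.5]
finger_gap: 16.9
grip_force: 30.2
```

```bash
python3 -m handwheel '{"series": [[[0,0,-0.15,0,0,0,0.05],[0,0,-0.15,0,0,0,0.25],[0,0,-0.15,0,0,0,0.4],[0,0,-0.15,0,0,0,0.6],[0,0,-0.15,0,0,0,0.6],[0,0,-1,0,0,0,0.6],[0,0,-3,0,0,0,0.6],[0,0,-7,0,0,0,0.6],[0,0,-12,0,0,0,0.8],[-4,-2,-16,0,0,0,1],[-9,-6,-16,0,0,0,1],[-9,-6,-16,0,0,0,1]]]}'; python3 - <<'E'
from h import *
import pickle
W=snap('wrist','w8.png');pickle.dump(W,open('w8.pkl','wb'))
cv2.imwrite('pics/w8b.png',cv2.resize(cv2.imread('pics/w8.png'),(640,480),interpolation=2))
print(proj(W,(640,-113,85))*1.25,proj(W,(640,-113,93))*1.25,proj(W,(440,32,85))*1.25)
E
python3 go.py 440,31,240,0 440,31,40,0
```

```text
time: 25.12
tool_pos: [547.8, -50.4, 259.7]
tcp_rot: [-180.0, -0.0, 0.2]
ft_force: [0.8, -0.6, -0.9]
finger_gap: 85.5
grip_force: 0.0
[408.61153891  88.0034545 ] [410.87309874  87.13263428] [229.63827843 329.50933093]
t 25.18 at [549.6 -51.5 260.2] [ 1.8e+02 -1.0e-01  1.0e-01] gap 85.6
(440.0, 31.0, 240.0, 0.0) -> [-10.95  -8.28   1.99] [ 0.    -0.002  0.002] rows 2.2
(440.0, 31.0, 40.0, 0.0) -> [-10.99  -8.29  21.99] [ 0.    -0.002  0.002] rows 4.2
```

View pics/w8b.png

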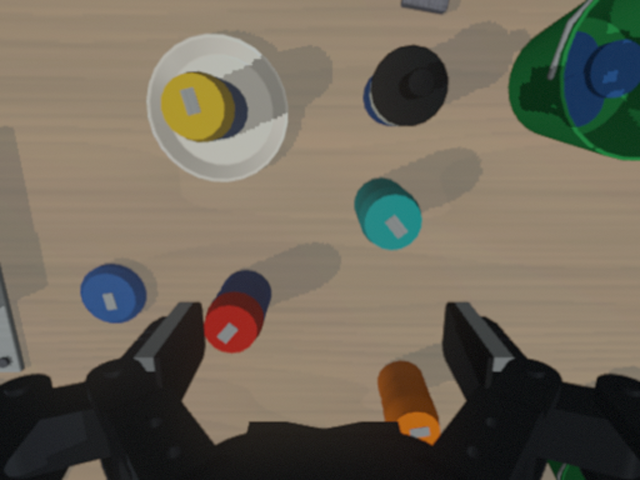

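The cover lies centred on the white can: (410,86) against a predicted (411,87). I locate the red can, then grasp it.

```bash
python3 -m handwheel '{"series": [[[-4,-3,0,0,0,0,1],[-8,-6,0,0,0,0,1],[-10.9,-8.3,2,0,0,0,1],[-10.9,-8.3,2,0,0,0,1],[-10.9,-8.3,2,0,0,0,1]]]}'; python3 - <<'E'
from fit import *
import pickle
W0=pickle.load(open('w8.pkl','rb'));print(atz(W0,np.array((231,326))/1.25,85))
W=snap('wrist','w9.png');pickle.dump(W,open('w9.pkl','wb'))
m=mask(W,'red',proj(W,(440,32,85)),60);e=cv2.fitEllipse(cv2.findContours(m,0,1)[0][0]);print(m.sum(),e,atz(W,e[0],82))
x,y,w,h=cv2.boundingRect(m);print(x,y,w,h,proj(W,(440,32,85)))
E
python3 go.py
```

```text
time: 25.8
tool_pos: [443.0, 29.8, 239.8]
tcp_rot: [180.0, -0.1, 0.0]
ft_force: [0.2, -0.2, 0.8]
finger_gap: 85.2
grip_force: 0.0
[443.42534919  30.60255827  85.        ]
1899 ((256.6966247558594, 171.67869567871094), (49.9542236328125, 52.09873580932617), 2.9117848873138428) [443.14363657  31.85009929  82.        ]
232 146 51 53 [256.52754014 175.6061741 ]
t 25.85 at [443.2  29.6 239.9] [ 1.8e+02 -1.0e-01  0.0e+00] gap 85.2
```

```bash
python3 -m handwheel '{"series": [[[0,0,4,0,0,0,1],[0,0,9,0,0,0,1],[0,0,12.5,0,0,0,1],[0,0,12.5,0,0,0,1],[0,0,12.5,0,0,0,1],[0,0,12.5,0,0,0,1]]]}'; python3 go.py 442,31.7,38,0
```

```text
time: 26.6
tool_pos: [443.5, 30.0, 115.7]
tcp_rot: [180.0, -0.2, 0.0]
ft_force: [-0.7, 0.4, 0.1]
finger_gap: 85.3
grip_force: 0.0
t 26.6 at [443.5  30.  115.7] [180.   -0.2   0. ] gap 85.3
(442.0, 31.7, 38.0, 0.0) -> [-0.18 -0.17  7.77] [ 0.    -0.004  0.   ] rows 1.2
```

```bash
python3 -m handwheel '{"series": [[[-0.15,-0.17,2,0,0,0,1],[-0.15,-0.17,5,0,0,0,1],[-0.15,-0.17,7,0,0,0,1],[-0.15,-0.17,7.7,0,0,0,1],[-0.15,-0.17,7.7,0,0,0,1],[-0.15,-0.17,7.7,0,0,0,0.4],[-0.15,-0.17,7.7,0,0,0,0.4],[-0.15,-0.17,7.7,0,0,0,0.4],[-0.15,-0.17,7.7,0,0,0,0.4]]]}' 30; python3 go.py 400,260,240,0
```

```text
time: 27.72
tool_pos: [441.0, 31.9, 37.5]
tcp_rot: [180.0, -0.1, 0.0]
ft_force: [-1.8, 0.5, 6.5]
finger_gap: 52.5
grip_force: 31.3
t 27.73 at [441.   31.9  37.5] [ 1.8e+02 -1.0e-01  0.0e+00] gap 52.5
(400.0, 260.0, 240.0, 0.0) -> [ -4.05 -22.81 -20.27] [ 0.    -0.002  0.001] rows 4.9
```

```bash
python3 -m handwheel '{"series": [[[0,0,-1,0,0,0,0.4],[0,0,-4,0,0,0,0.4],[0,0,-9,0,0,0,0.4],[0,0,-14,0,0,0,0.4],[-1,-3,-18,0,0,0,0.4],[-2,-8,-20,0,0,0,0.4],[-3,-13,-20,0,0,0,0.4],[-4,-18,-20,0,0,0,0.4],[-4,-21,-20,0,0,0,0.4],[-4,-22.8,-20,0,0,0,0.4],[-4,-22.8,-20,0,0,0,0.4],[-4,-22.8,-20,0,0,0,0.4]]]}'; python3 - <<'E'
from fit import *
import pickle
W=snap('wrist','w10.png');pickle.dump(W,open('w10.pkl','wb'))
cv2.imwrite('pics/w10b.png',cv2.resize(cv2.imread('pics/w10.png'),(800,600),interpolation=2))
P=np.array([proj(W,p) for p in circ(444,340,12,38)])/.64;print(P.min(0),P.max(0))
E
python3 go.py 444,340,240,0
```

```text
time: 29.22
tool_pos: [400.0, 259.1, 236.2]
tcp_rot: [180.0, 0.0, 0.0]
ft_force: [0.8, 0.4, -0.1]
finger_gap: 52.4
grip_force: 31.7
[237.46282101 130.82580881] [344.22528817 239.66358653]
t 29.27 at [400.1 258.9 236.3] [180.   0.  -0.] gap 52.4
(444.0, 340.0, 240.0, 0.0) -> [ 4.39 -8.11 -0.38] [ 0.001  0.    -0.   ] rows 1.5
```

View pics/w10b.png

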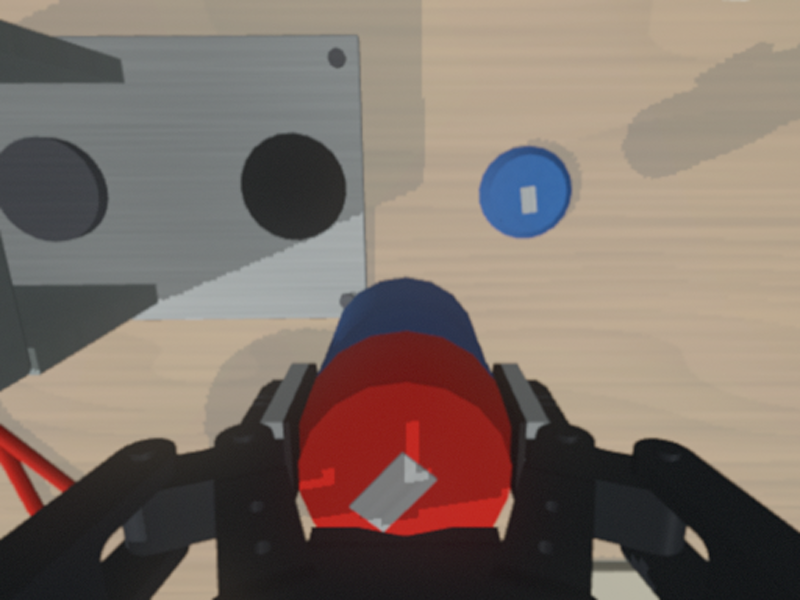

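The pad spans x 241–346 and y 132–240, about 2.7 px right of the prediction, so its centre is about (443.3,338.2), which agrees with the top view. The red can is upright in the hand and its hold looks like the white can's.

```bash
python3 -m handwheel '{"series": [[[1.5,-3,0,0,0,0,0.4],[3,-6,0,0,0,0,0.4],[4.3,-7.9,0.5,0,0,0,0.4],[4.3,-7.9,4,0,0,0,0.4],[4.3,-7.9,9,0,0,0,0.4],[4.3,-7.9,13,0,0,0,0.4],[4.3,-7.9,16,0,0,0,0.4],[4.3,-7.9,17.5,0,0,0,0.4],[4.3,-7.9,17.8,0,0,0,0.4],[4.3,-7.9,17.8,0,0,0,0.4],[4.3,-7.9,17.8,0,0,0,0.4],[4.3,-7.9,17.8,0,0,0,0.4]]]}'; python3 go.py 443.1,338.2,50,0
```

```text
time: 30.78
tool_pos: [443.4, 339.5, 59.4]
tcp_rot: [-179.9, -0.1, 0.1]
ft_force: [0.4, -0.2, 0.0]
finger_gap: 52.5
grip_force: 31.7
t 30.77 at [443.4 339.5  59.4] [-1.799e+02 -1.000e-01  1.000e-01] gap 52.5
(443.1, 338.2, 50.0, 0.0) -> [-0.04  0.13  0.94] [-0.001 -0.002  0.001] rows 0.2
```

```bash
python3 -m handwheel '{"series": [[[0,0.1,0.4,0,0,0,0.4],[0,0.1,0.7,0,0,0,0.4],[0,0.1,0.8,0,0,0,0.4],[0,0.1,0.8,0,0,0,0.4],[0,0.1,0.8,0,0,0,0.4]]]}'; for i in 1 2; do python3 -m handwheel '{"series": [[[0,0,0.1,0,0,0,0.4],[0,0,0.1,0,0,0,0.4]]]}';done
```

```text
time: 31.4
tool_pos: [442.8, 338.0, 50.3]
tcp_rot: [-180.0, -0.0, 0.0]
ft_force: [-0.5, -0.8, -0.8]
finger_gap: 52.5
grip_force: 31.7
time: 31.65
tool_pos: [443.0, 338.2, 49.6]
tcp_rot: [-180.0, -0.0, 0.0]
ft_force: [0.3, 0.5, 1.2]
finger_gap: 52.2
grip_force: 31.6
time: 31.9
tool_pos: [443.1, 338.2, 49.5]
tcp_rot: [-180.0, -0.0, 0.0]
ft_force: [-4.4, -2.3, 11.1]
finger_gap: 52.6
grip_force: 32.5
```

Contact came at 49.5, as predicted. Release, retreat and check.

```bash
python3 -m handwheel '{"series": [[[0,0,-0.1,0,0,0,0.4],[0,0,-0.1,0,0,0,0.7],[0,0,-0.1,0,0,0,0.9],[0,0,-0.1,0,0,0,1],[0,0,-0.1,0,0,0,1],[0,0,-2,0,0,0,1],[0,0,-6,0,0,0,1],[0,0,-11,0,0,0,1],[-1,3,-16,0,0,0,1],[-4,8,-19,0,0,0,1],[-4.5,9,-19,0,0,0,1],[-4.5,9,-19,0,0,0,1]]]}'; python3 - <<'E'
from h import *
T=snap('top','t11.png');W=snap('wrist','w11.png')
a=cv2.imread('pics/t11.png');b=cv2.imread('pics/w11.png')
cv2.imwrite('pics/fin.png',np.vstack([cv2.resize(a[100:260,100:412],(780,400),interpolation=2),cv2.resize(b[60:192,60:480],(780,200),interpolation=2)])[:600])
print(proj(W,(443.3,338.2,12)),proj(W,(443.3,338.2,97)))
E
```

```text
time: 33.4
tool_pos: [398.0, 247.7, 239.3]
tcp_rot: [-179.9, -0.1, -0.0]
ft_force: [0.3, 0.2, 1.0]
finger_gap: 85.3
grip_force: 0.0
[178.68194944 118.32997839] [155.26665508 124.64532535]
```

View pics/fin.png

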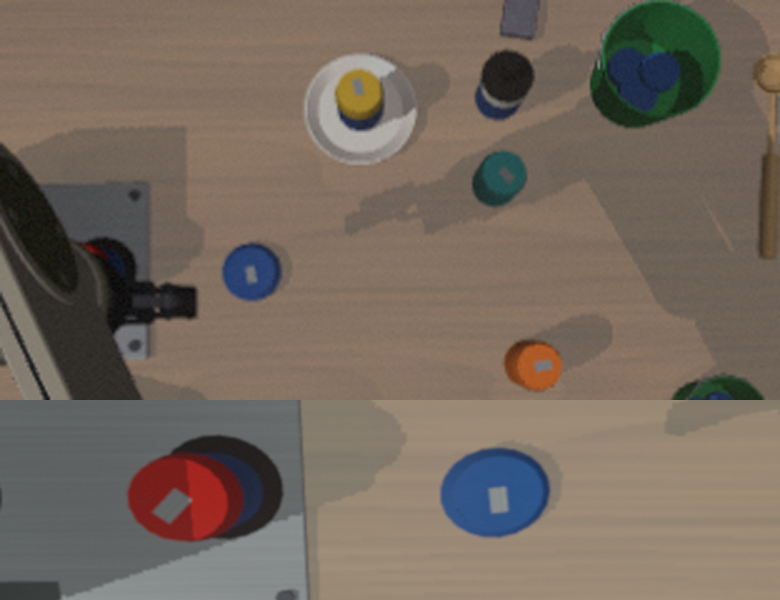

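All four placements check out. The red can stands in the middle of the pad, with its body edge at 262 and the pad edge at 282, so it sits within about 1 mm of centre. The yellow can is in the saucer, the cover is on the white can, and the other things have not moved.

```bash
python3 -c "
from bench import r
print(r.hand_in())"
```

```text
the job is handed in; nothing more can be done
None
```

The job is handed in at about 33 s of the 112 s: yellow can in the saucer, white can midway to the green bucket with the cover on it, and red can on the feed pad, done in that order and each checked in the camera images.

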